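Hang a second glaze test tile on an occupied hook

ROBOT

A 6-joint arm with a two-finger parallel gripper is mounted at the origin on a cart in front of the work surface, level with it; the furniture and walls round the work are solid. World frame = base frame: x ahead of the robot, y to its left, z up, the work surface at z = 0. Lengths are in m, angles in rad, forces in N, time in s.
With the tool pointing down it reaches from about 0.225 to 0.875 m from the base axis. Payload 3.4 kg.
Tool frame: the origin (TCP) lies midway between the tips of the shut fingers; the grasp point (between the pads) lies 19 mm behind it; x points along the fingers, z is the direction in which the jaws open and shut, and the axes are right-handed (so a half turn about x gives the same grasp; the last joint's range is limited). The gripper opens to 85 mm and grips with 20 to 120 N. Pads are 22 mm wide; open, the fingers measure 114 mm over their backs; the gripper's body (76 mm by 85 mm) begins 54 mm behind the grasp point. The pads swing forward as they close: fully open they stand 13 mm farther back than shut.
Start: joints at [1.192, 0.276, 1.505, -0, 1.361, -0.121], TCP at [0.147, 0.556, 0.231] pointing down, gripper open.
Joint ranges: [-2.89, 2.89], [-0.75, 2.08], [0.22, 2.7], [-1.18, 4.32], [0.11, 2.71], [-2.7, 2.7]. Speed limits (rad/s): [2.57, 2.57, 3.14, 3.14, 3.14, 3.14].

INTERFACE

Orientations are given as a unit quaternion [w, x, y, z].
In Python, from rig import manip, eyes gives the robot as it stands. The module is installed in compiled form; this text tells all that it offers.
- The arm moves only by the shell command python3 -m crank 'ROWS' [FORCE]. ROWS is JSON, a list of rows, each a list of 7 numbers: the shift along the tool's x, y, z in cm, then the turn, a rotation vector about the tool's x, y, z in degrees, then the finger opening in cm, from 0 to 8.54. A call has 1 to 5 rows; each row is the pose to reach, as a shift and turn from the pose commanded when the call began, along the tool's axes at that moment; what a row does not reach only later rows make up. A row lasts 1/8 s, in which the tool goes at most 62.5 mm and 10.7 degrees, less where a joint would pass 70% of its speed; a pose out of reach is approached as far as the arm can. A call with a gripper value outside its range is refused whole. The fingers move at their own pace and stop on an object; FORCE is the grip in N (left out, the last holds). Time passes only in rows, so rows that repeat a pose let the fingers close. It gives the time, the measured TCP pose, the force and the opening at its end, in the units of the state.
- manip.get_state(): the state, without advancing time (a new reading comes with each control period).
- eyes.get_image(name): name is "side" or "top"; returns a dict with "color" (420x560x3 uint8, blue, green, red), "z_map" (420x560 float32, m along the optical axis (not along the pixel's ray), 0 where there is no reading), "vertical_fov" (degrees; the focal length in pixels is half the picture's height over the tangent of half this angle, whatever the lens; pixels are square), "cx", "cy" (the principal point, pixels), "eye" and "attitude" of the camera in the world. Camera axes: x right, y up, looking along -z (the intrinsics and any distortion apply to the point x, -y, -z); pixel columns grow to the right and rows downward; lengths in m; the calibration is good to about 2 mm. A picture is of the moment at which its call begins.
- manip.sign_off(): hands the job in, once; it reports no verdict.
The state is a dict: "clock": time; "qpos": joint angles; "qd": joint speeds; "effort": joint torques, N m; "position": TCP position; "ee_rot": TCP orientation; "contact_force": force on the tool from outside, world axes, zero at the start; "moment": the same for the moment, N m; "width": finger opening in m.
Only numpy, scipy, OpenCV 4.12 (cv2) and the standard library are available. Lean on these libraries where they do the work, as an engineer would, in place of code of your own. Each camera call takes 0.05 s, during which the arm holds its last target.

TASK

Take the blue-glazed test tile out of the wooden holder and hang it by its hole on the hook, in front of the white-glazed tile that already hangs there. Then, with the blue tile, gently push both back along the hook until you feel the sprung stop collar behind the white tile push back for a moment; how far back the collar is clamped is not known. Ease off and let go, leaving the two hanging together; the tiles are brittle, so never press hard, do not knock the white tile off, and leave the other things where they are.

Things in the scene. Friction and masses are not known exactly. Their poses are not given: they have to be found in the camera images.
- blue_tile_hole (a point): Tile to hang: terracotta, lower part glazed blue, 52 wide (y), 90 tall (z), 9 mm thick (x), 0.09 kg, round 24 mm hole right through along x (both faces alike). Point: centre of the hole, mid-thickness, 20 mm below the top edge, 70 above the lower. Stands upright in one of the holder's slots, its side edges free to be pinched level with the hole.
- hung_tile_hole (a point): Tile already on the hook: lower part glazed white, 42 wide, 80 tall, 9 mm thick, 0.06 kg; point: centre of its 24 mm hole, mid-thickness, 20 mm below the top edge; axes as for the blue tile. Hangs loose and slides along the rod with little friction.
- hung_tile: The same white-glazed tile; origin at the middle of its lower edge, half-way through its thickness, 60 mm below its hole centre.
- blue_tile: The same blue-glazed tile; origin at the middle of its lower edge, half-way through its thickness, 70 mm below its hole centre.
- hook_stand: Fixed stand, z up: wooden foot 170 (x) x 100 x 16 mm, origin at the centre of its underside. A post at x = +56 mm carries a level rod towards -x, roughly to the robot, ending in an upturned tip. A hanging tile's hole centre is 132 mm above the origin. Nothing on it is higher than 170 mm.
- hook_rod (a point): Point on the axis of the hook's rod, at x = -100 mm, 140 mm above the stand's origin, axes as the stand's. Rod: steel, round, 8 mm thick, level along x. Behind the white tile a collar 26 mm across with a rubber face rides on it, backed by a spring and a clamped ring: its face stands unmeasured somewhere from x = +15 to -45 mm on the stand, gives 0.3 mm per newton and is solid after 6 mm.
- hook_tip (a point): Top of the hook's upturned tip, at x = -140 mm, 152 mm above the stand's origin, axes as the stand's. The tip spans x = -144 to -132 mm and rises 8 mm above the rod's top, so with the rod it is 16 mm tall (136 to 152 mm): a 24 mm hole passes over it when the hole's centre is 144 mm above the stand's origin.
- tile_holder: Fixed wooden block 104 x 78 x 36 mm, origin at the centre of its underside, z up, with two slots 10.8 mm wide running along its y, at x = -27.5 and +27.5 mm, their floors 12 mm high. One holds the blue tile, the other the green one.
- green_tile: Bystander: green-glazed tile of the same size as the blue one, in the holder's other slot; origin at the middle of its lower edge.
- ring_cutter_1: Bystander: loose metal ring cutter, 67 mm across, 22 mm tall, lying on the worktop; origin at the centre of its underside.
- ring_cutter_2: Bystander: loose metal ring cutter, 47 mm across, 18 mm tall, lying on the worktop; origin at the centre of its underside.
- wood_stamp: Bystander: loose turned wooden stamp, 33 mm across, 62 mm tall, standing on the worktop; origin at the centre of its underside.
There are look-alikes about, which are no part of the job. What is shaped like the blue_tile but purple is not meant.

How it is judged:
On the way, in this order (a step that is already met when the one before it is completed fails the run):
1. the blue tile's hole is on the rod, behind the upturned tip and in front of the white tile, which still hangs (x of blue_tile_hole in the frame of hook_stand between -0.132 and 0.02 m and y of blue_tile_hole in the frame of hook_stand between -0.01 and 0.01 m and z of blue_tile_hole in the frame of hook_stand between 0.126 and 0.136 m and x of hung_tile_hole in the frame of hook_stand between -0.132 and 0.02 m and y of hung_tile_hole in the frame of hook_stand between -0.01 and 0.01 m and z of hung_tile_hole in the frame of hook_stand between 0.126 and 0.136 m and x of blue_tile_hole in the frame of hung_tile_hole below -0.007 m), for 0.1 s.
2. the blue tile pushes the white one back against the sprung collar with more than 2.5 N (contact force between blue_tile and hung_tile above 2.5 N and contact force between hung_tile and hook_stand above 2.5 N), for 0.2 s.
At the end, for the whole second after the job is handed in: Both tiles hang at rest behind the upturned tip, hole centres within 10 mm sideways of the rod and 126 to 136 mm high, within 0.2 rad of upright; the blue one is in front, its middle plane 7 to 18 mm before the white one's (9 is touching), within 0.35 rad of square to the rod (all of step 1 and x of blue_tile_hole in the frame of hung_tile_hole above -0.018 m and angle between each of blue_tile, hung_tile's own z axis and vertical below 0.2 rad and angle between the x axis of blue_tile and the x axis of hook_stand, either way round below 0.35 rad and linear speed of each of blue_tile, hung_tile below 0.03 m/s).
It fails at once if a tile is pressed with more than 12 N against the other tile or the collar, or the blue tile with more than 25 N against the hook stand (contact force between blue_tile and hung_tile above 12 N or contact force between blue_tile and hook_stand above 25 N or contact force between hung_tile and hook_stand above 12 N).
It fails at once if the white tile is knocked off the hook or thrown askew (z of hung_tile_hole in the frame of hook_stand below 0.115 m or x of hung_tile_hole in the frame of hook_stand below -0.135 m or angle between hung_tile's own z axis and vertical above 0.7 rad).
It fails at once if a bystander is displaced by more than 20 mm (distance of any of green_tile, ring_cutter_1, ring_cutter_2, wood_stamp from where it was at the start of the episode above 0.02 m).
It also fails if it takes over 61 s, if anything falls off the work surface, if the arm or the gripper's body presses on something with over 40 N, if the wrist force passes 120 N, or if a joint passes its speed limit or range.

## Working session

There is one attempt and no reset: what is moved stays moved. The work goes in short steps, Python scripts to look and compute and a shell command to move; the robot and the scene stay as the last step left them, time stands still between calls to the robot, and variables do not carry over. Pictures are saved under pics/ and viewed, and the job is handed in when it is done.

```bash
mkdir -p pics; ls
cat > h.py <<'E'
import numpy as np,cv2,json
from rig import manip,eyes
from scipy.spatial.transform import Rotation as R
def rot(q): return R.from_quat([q[1],q[2],q[3],q[0]]).as_matrix()
def grab(name,fn):
    d=eyes.get_image(name); cv2.imwrite(f'pics/{fn}.png',d['color']); np.save(f'pics/{fn}.npy',d,allow_pickle=True); return d
def load(fn): return np.load(f'pics/{fn}.npy',allow_pickle=True).item()
E
python3 - <<'E'
from h import *
print(manip.get_state())
for n in('side','top'):
    d=grab(n,n+'0'); print({k:v for k,v in d.items() if k not in('color','z_map')})
E
```

```text
pics
{'clock': 0.0, 'qpos': array([ 1.19198741e+00,  2.76588599e-01,  1.50615220e+00,  1.36818180e-05,
        1.36069302e+00, -1.21006043e-01]), 'qd': array([ 6.09998092e-04,  2.53005538e-04, -6.74402467e-04, -8.57805308e-05,
       -7.30987126e-04, -1.25443909e-03]), 'effort': array([-3.58070347e-04, -4.16783595e+01, -2.45801997e+01, -1.28295383e-04,
        1.12889148e-02,  4.75936389e-06]), 'position': array([0.14640426, 0.55549511, 0.23043576]), 'ee_rot': array([ 0.55956238, -0.43190657,  0.56068686,  0.43125039]), 'contact_force': array([ 0.31299907,  0.48685432, -0.38982975]), 'moment': array([ 0.0027423 ,  0.00446897, -0.00192869]), 'width': 0.0850122707192412}
{'vertical_fov': 52.30786094734924, 'cx': 276.94554670124455, 'cy': 209.4015981263346, 'eye': array([0.28147578, 0.73323886, 0.6832978 ]), 'attitude': array([-0.17582038, -0.06859937,  0.41048872,  0.89212125])}
{'vertical_fov': 52.63521635997678, 'cx': 278.05394664537585, 'cy': 207.60556191403975, 'eye': array([0.41822812, 0.12965295, 0.95929091]), 'attitude': array([ 0.70799962,  0.03505676, -0.03620829, -0.70441218])}
```

View pics/side0.png

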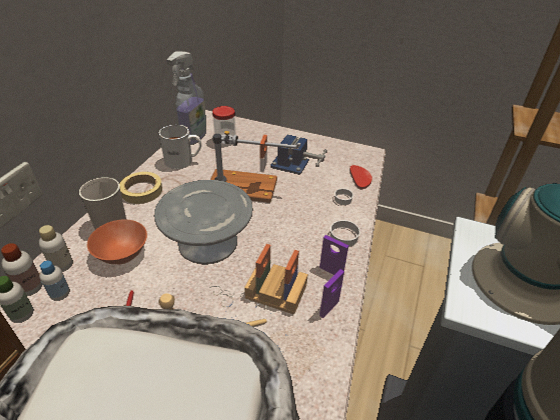

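View pics/top0.png

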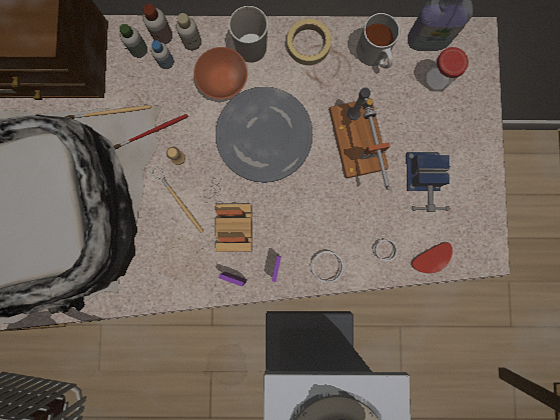

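Run:
```python
from h import *
s=load('side0')['color'];t=load('top0')['color']
a=cv2.resize(s[225:325,230:350],None,fx=4,fy=4,interpolation=2)
b=cv2.resize(s[120:210,195:335],None,fx=4,fy=4,interpolation=2)
c=cv2.resize(t[190:290,200:300],None,fx=4,fy=4,interpolation=2)
e=cv2.resize(t[80:200,320:410],None,fx=4,fy=4,interpolation=2)
cv2.imwrite('pics/a.png',np.hstack([a,np.zeros((400,400-0,3),np.uint8)])[:, :480]);cv2.imwrite('pics/b.png',b);
cv2.imwrite('pics/c.png',np.hstack([c,cv2.resize(e,(300,400))]))
```

```text
(no output)
```

View pics/a.png

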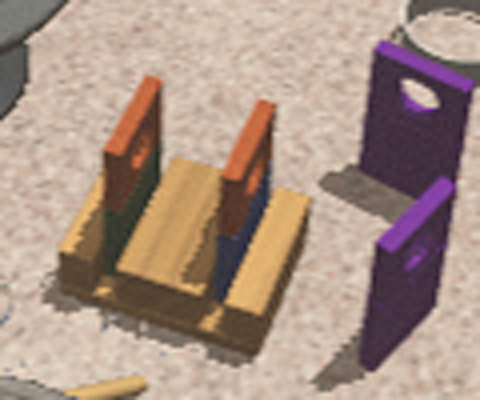

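View pics/b.png

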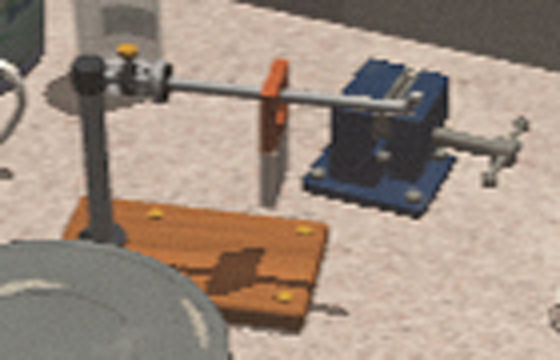

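View pics/c.png

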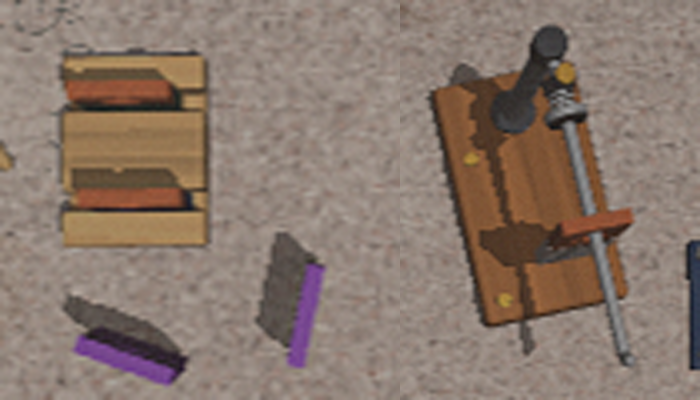

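```bash
cat >> h.py <<'E'
def cam(d):
    h,w=d['color'].shape[:2]; f=h/2/np.tan(np.radians(d['vertical_fov'])/2); return f,d['cx'],d['cy'],np.array(d['eye']),rot(d['attitude'])
def cloud(d):
    f,cx,cy,e,A=cam(d); h,w=d['z_map'].shape; u,v=np.meshgrid(np.arange(w),np.arange(h)); z=d['z_map']
    P=np.stack([(u-cx)/f*z,-(v-cy)/f*z,-z],-1)@A.T+e; P[z==0]=np.nan; return P
def ray(d,u,v,z):
    f,cx,cy,e,A=cam(d); r=A@np.array([(u-cx)/f,-(v-cy)/f,-1]); return e+r*(z-e[2])/r[2]
def proj(d,p):
    f,cx,cy,e,A=cam(d); q=A.T@(np.asarray(p)-e); return cx+f*q[0]/-q[2], cy+f*q[1]/q[2]
E
python3 - <<'E'
from h import *
for n in('top0','side0'):
    d=load(n);P=cloud(d)
    print(n)
    for uv in ([(300,180),(200,150),(450,250),(150,250),(300,290),(480,40)] if n=='top0' else [(120,250),(330,200),(300,340),(230,300),(365,150),(260,200)]):
        print(uv,P[uv[1],uv[0]].round(4))
d=load('top0');P=cloud(d);hsv=cv2.cvtColor(d['color'],cv2.COLOR_BGR2HSV)
for nm,(a,b,c,e) in dict(h=(200,290,190,265),s=(320,400,80,195)).items():
    sub=P[c:e,a:b]; H=hsv[c:e,a:b]
    for z0,z1 in((.03,.042),(.012,.02),(.085,.12),(.13,.2)):
        m=(sub[...,2]>z0)&(sub[...,2]<z1)
        if m.sum()<5: continue
        q=sub[m]; r=cv2.minAreaRect(q[:,:2].astype(np.float32)*1000); print(nm,z0,m.sum(),q[:,2].mean().round(4),r, np.argwhere(m).min(0)+[c,a],np.argwhere(m).max(0)+[c,a])
E
```

```text
top0
(300, 180) [5.789e-01 7.850e-02 2.000e-04]
(200, 150) [ 6.477e-01  3.087e-01 -4.000e-04]
(450, 250) [ 0.4214 -0.2575  0.0037]
(150, 250) [ 0.418   0.4162 -0.0021]
(300, 290) [ 0.331   0.0785 -0.0004]
(480, 40) [ 0.9177 -0.3488 -0.0021]
side0
(120, 250) [0.8175 0.2595 0.0091]
(330, 200) [ 0.451  -0.0944 -0.0007]
(300, 340) [0.3877 0.3141 0.0034]
(230, 300) [ 0.5452  0.2798 -0.0018]
(365, 150) [ 0.4213 -0.3579 -0.0005]
(260, 200) [ 0.61   -0.0178  0.0056]
h 0.03 1263 0.0343 ((468.1956481933594, 225.46282958984375), (103.1094741821289, 76.98193359375), 0.7115746736526489) [204 216] [251 251]
h 0.012 15 0.014 ((458.02069091796875, 224.0582275390625), (83.15552520751953, 72.16773223876953), 4.24160099029541) [213 218] [250 252]
h 0.085 299 0.0987 ((453.12237548828125, 185.93228149414062), (158.4799041748047, 74.68907928466797), 67.961669921875) [210 217] [264 281]
s 0.03 12 0.036 ((727.5621337890625, -39.571434020996094), (14.660065650939941, 4.9506940841674805), 45.117401123046875) [109 352] [114 357]
s 0.012 2200 0.0148 ((676.5551147460938, -55.193389892578125), (169.9065399169922, 100.00534057617188), 12.3102388381958) [ 98 330] [176 388]
s 0.085 129 0.1037 ((671.3060913085938, -47.57225799560547), (123.87162017822266, 41.59415054321289), 21.161724090576172) [ 97 356] [157 386]
s 0.13 731 0.1448 ((639.0289306640625, -61.84050750732422), (208.7843475341797, 42.224853515625), 17.599105834960938) [ 87 359] [189 390]
```

Run:
```python
from h import *
yaw=np.radians(12.3);c=np.array([.6766,-.0552]);Rz=np.array([[np.cos(yaw),-np.sin(yaw)],[np.sin(yaw),np.cos(yaw)]])
for n in('top0','side0'):
    d=load(n);P=cloud(d);hsv=cv2.cvtColor(d['color'],cv2.COLOR_BGR2HSV)
    L=(P[...,:2]-c)@Rz; Z=P[...,2]
    m=(abs(L[...,1])<.05)&(L[...,0]>-.15)&(L[...,0]<.06)&(Z>.13)&(Z<.18)
    q=np.c_[L[m],Z[m]]
    print(n,'x range',q[:,0].min(),q[:,0].max())
    for x in np.arange(-.15,.06,.01):
        k=(q[:,0]>=x)&(q[:,0]<x+.01)
        if k.sum(): print(round(x,3),k.sum(),'y',np.percentile(q[k,1],[5,50,95]).round(4),'z',np.percentile(q[k,2],[5,50,95]).round(4))
    # white tile terracotta
    ter=(hsv[...,0]<14)&(hsv[...,1]>130)&(hsv[...,2]>90)
    w=ter&(abs(L[...,1])<.04)&(abs(L[...,0]+.05)<.07)&(Z>.1); 
    if w.sum(): 
        q=np.c_[L[w],Z[w]];print('white',w.sum(),q.min(0).round(4),np.median(q,0).round(4),q.max(0).round(4),'fit',np.polyfit(q[:,1],q[:,0],1))
    for nm,x0 in(('blue',.4407),('green',.4957)):
        w=ter&(abs(P[...,0]-x0)<.02)&(abs(P[...,1]-.2255)<.045)&(Z>.07)
        t=w&(Z>.094)
        for k in (w,t):
            if k.sum()>3: q=P[k];print(nm,k.sum(),q.min(0).round(4),np.median(q,0).round(4),q.max(0).round(4),cv2.minAreaRect(q[:,:2].astype(np.float32)*1000))
    # holder top in side
    w=(abs(P[...,0]-.468)<.06)&(abs(P[...,1]-.2255)<.05)&(Z>.028)&(Z<.043);q=P[w]
    print('holder',n,cv2.minAreaRect(q[:,:2].astype(np.float32)*1000),np.median(q[:,2]))
    w=(L[...,0]>-.1)&(L[...,0]<.1)&(abs(L[...,1])<.06)&(Z>.012)&(Z<.02);q=P[w]
    print('foot',n,cv2.minAreaRect(q[:,:2].astype(np.float32)*1000),np.median(q[:,2]))
```

```text
top0 x range -0.1426219180256733 0.059779738606553376
-0.15 6 y [-0.0021  0.0006  0.0021] z [0.1471 0.1492 0.1512]
-0.14 20 y [-0.0037  0.0009  0.0033] z [0.1386 0.1442 0.1502]
-0.13 21 y [-0.0027  0.0005  0.0031] z [0.1394 0.1419 0.1455]
-0.12 20 y [-0.0027  0.001   0.0035] z [0.14   0.1423 0.1441]
-0.11 21 y [-0.0031  0.0008  0.0036] z [0.1394 0.1423 0.1444]
-0.1 24 y [-0.0042  0.0004  0.0038] z [0.1371 0.1413 0.1441]
-0.09 21 y [-0.0025  0.0005  0.0033] z [0.1381 0.1419 0.143 ]
-0.08 20 y [-0.0026  0.0001  0.0032] z [0.1395 0.1418 0.1438]
-0.07 60 y [-0.0198  0.0003  0.0175] z [0.1323 0.1429 0.1518]
-0.06 99 y [-0.0192  0.0018  0.0204] z [0.1393 0.1502 0.1525]
-0.05 21 y [-0.0027  0.0005  0.0034] z [0.1384 0.1419 0.1436]
-0.04 19 y [-0.0027  0.0012  0.0035] z [0.1398 0.142  0.1438]
-0.03 22 y [-0.003   0.0006  0.0039] z [0.1379 0.141  0.143 ]
-0.02 20 y [-0.0027  0.0006  0.0034] z [0.1393 0.1418 0.1434]
-0.01 22 y [-0.0034  0.0005  0.0033] z [0.1392 0.1416 0.1442]
0.0 50 y [-0.0085  0.0015  0.01  ] z [0.135  0.1423 0.1513]
0.01 47 y [-0.0104  0.002   0.0118] z [0.1397 0.1489 0.152
[... 3079 characters left out ...]
0664062), (51.28588104248047, 8.498823165893555), 89.21604919433594)
green 122 [0.4922 0.2025 0.0708] [0.4959 0.2277 0.1009] [0.5009 0.2563 0.1046] ((496.67303466796875, 229.37564086914062), (8.309830665588379, 53.74451446533203), 1.059867024421692)
green 101 [0.4922 0.2025 0.0949] [0.4963 0.2291 0.1011] [0.5009 0.2563 0.1046] ((496.7347412109375, 229.36434936523438), (8.074606895446777, 53.72230911254883), 1.5933501720428467)
holder side0 ((469.7038879394531, 228.23069763183594), (103.6932373046875, 79.8218994140625), 0.9557884931564331) 0.03529715836497466
foot side0 ((677.603271484375, -52.205970764160156), (168.51292419433594, 102.24736022949219), 12.786917686462402) 0.014931306350178863
```

```bash
cat >> h.py <<'E'
def goal(pos,yaw_deg,sgn=1,fwd=None):
    """tool x down; tool z = sgn*(direction of y axis turned by yaw)"""
    s=manip.get_state(); Rn=rot(s['ee_rot']); y=np.radians(yaw_deg)
    z=sgn*np.array([-np.sin(y),np.cos(y),0]); x=np.array([0,0,-1.]); T=np.stack([x,np.cross(z,x),z],1)
    rv=R.from_matrix(Rn.T@T).as_rotvec(degrees=True)
    print('sgn',sgn,'shift cm',(Rn.T@(np.asarray(pos)-s['position'])*100).round(2),'turn',rv.round(2))
E
python3 - <<'E'
from h import *
s=manip.get_state();print(rot(s['ee_rot']).round(3))
for g in(1,-1): goal((.4412,.222,.16),.5,g)
P=cloud(load('top0'));
for nm,(x0,x1,y0,y1) in dict(cake=(.49,.75,.05,.35),vise=(.5,.75,-.3,-.13),pass_=(.3,.55,-.15,.17)).items():
    m=(P[...,0]>x0)&(P[...,0]<x1)&(P[...,1]>y0)&(P[...,1]<y1);q=P[m]; k=q[:,2]>.06
    print(nm,np.nanmax(q[:,2]).round(3),q[k].min(0).round(3) if k.any() else None,q[k].max(0).round(3) if k.any() else None)
E
```

```text
[[-0.001 -0.967  0.255]
 [-0.002  0.255  0.967]
 [-1.     0.    -0.002]]
sgn 1 shift cm [  7.08 -37.01 -24.72] turn [-15.27  -0.1   -0.03]
sgn -1 shift cm [  7.08 -37.01 -24.72] turn [ 1.6473e+02 -4.0000e-02  1.4000e-01]
cake 0.107 [0.49  0.057 0.061] [0.75  0.258 0.107]
vise 0.078 [ 0.561 -0.236  0.06 ] [ 0.623 -0.167  0.078]
pass_ 0.152 [ 0.357 -0.088  0.075] [0.549 0.14  0.152]
```

```bash
python3 -m crank '[[0,-6,-4,-3,0,0,8.5],[0,-12,-8,-6,0,0,8.5],[0,-18,-12,-9,0,0,8.5],[0,-24,-16,-12,0,0,8.5],[0,-28,-19,-15.2,0,0,8.5]]' 50
python3 - <<'E'
from h import *
goal((.4412,.222,.16),.5)
E
```

```text
clock: 0.72
position: [0.3533, 0.3192, 0.2311]
ee_rot: [0.498, -0.502, 0.498, 0.502]
contact_force: [1.4, 0.9, 0.7]
width: 0.0851
sgn 1 shift cm [ 7.11 -8.69 -9.8 ] turn [0.05 0.01 0.01]
```

```bash
python3 -m crank '[[1,-4,-4.5,0,0,0,8.5],[3,-8.5,-9.5,0,0,0,8.5],[5,-8.6,-9.7,0,0,0,8.5],[5,-8.6,-9.7,0,0,0,8.5],[5,-8.6,-9.7,0,0,0,8.5]]'
python3 - <<'E'
from h import *
goal((.4412,.222,.16),.5); print(manip.get_state()['contact_force'],manip.get_state()['qd'].round(3))
grab('top','top1');grab('side','side1')
E
```

```text
clock: 1.35
position: [0.4388, 0.2251, 0.1817]
ee_rot: [0.498, -0.502, 0.498, 0.502]
contact_force: [-0.1, 0.6, -0.3]
width: 0.0847
sgn 1 shift cm [ 2.17 -0.24 -0.31] turn [-0.04  0.03  0.  ]
[-0.10678986  0.56850047 -0.33355199] [ 0.014 -0.011 -0.009 -0.002 -0.002 -0.   ]
```

View pics/side1.png

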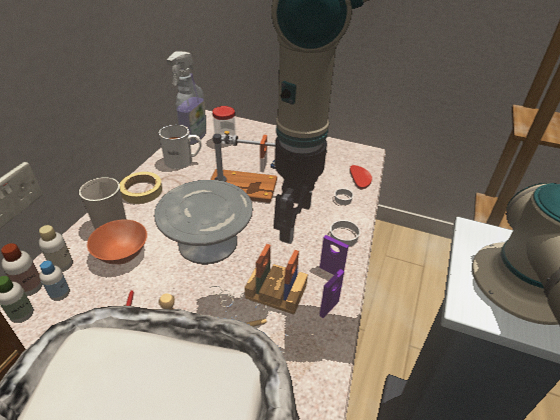

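View pics/top1.png

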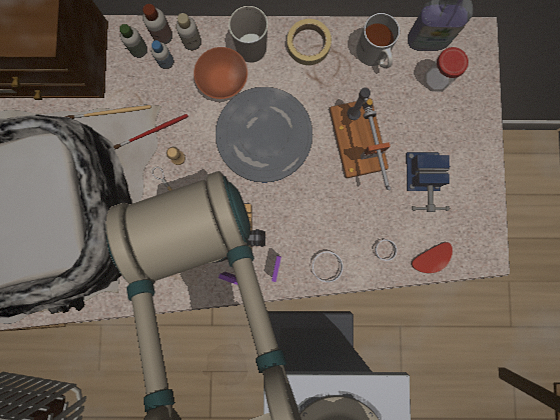

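```bash
python3 -m crank '[[2,-0.2,-0.2,0,0,0,8.5],[3,-0.2,-0.2,0,0,0,8.5],[3.1,-0.2,-0.2,0,0,0,8.5],[3.1,-0.2,-0.2,0,0,0,8.5]]'
python3 - <<'E'
from h import *
goal((.4412,.222,.06),.5)
E
```

```text
clock: 1.95
position: [0.4413, 0.2229, 0.1508]
ee_rot: [-0.498, 0.502, -0.498, -0.502]
contact_force: [-0.0, 0.2, -0.8]
width: 0.0847
sgn 1 shift cm [ 9.08  0.02 -0.1 ] turn [-0.04  0.03  0.05]
```

```bash
python3 -m crank '[[3,0,-0.1,0,0,0,8.5],[6,0,-0.1,0,0,0,8.5],[8,0,-0.1,0,0,0,8.5],[9,0,-0.1,0,0,0,8.5],[9,0,-0.1,0,0,0,8.5]]'
python3 - <<'E'
from h import *
goal((.4412,.222,.06),.5); print(manip.get_state()['contact_force'])
grab('side','side2');d=load('side2')
cv2.imwrite('pics/side2c.png',cv2.resize(d['color'][180:330,200:360],None,fx=4,fy=4,interpolation=2))
E
```

```text
clock: 2.58
position: [0.4412, 0.2216, 0.0603]
ee_rot: [0.498, -0.502, 0.498, 0.502]
contact_force: [-0.2, 0.4, -0.1]
width: 0.085
sgn 1 shift cm [0.03 0.   0.04] turn [-0.07  0.   -0.01]
[-0.23082731  0.43548048 -0.09685605]
```

View pics/side2c.png

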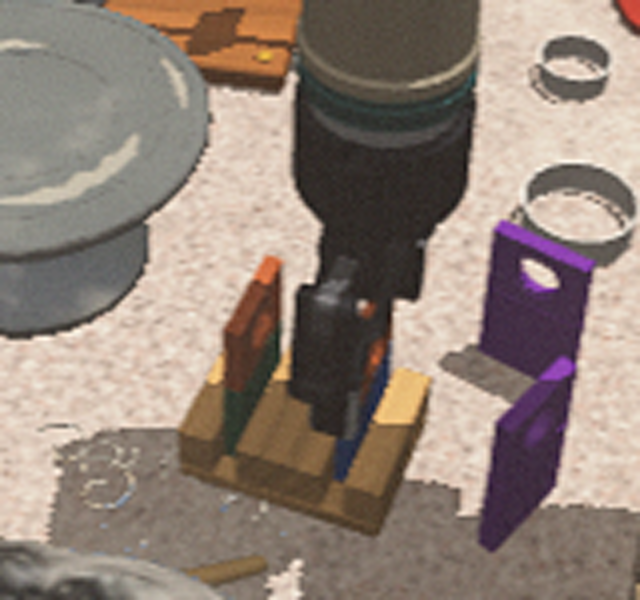

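```bash
python3 -m crank '[[0,0,0,0,0,0,6],[0,0,0,0,0,0,5],[0,0,0,0,0,0,4.5],[0,0,0,0,0,0,4.5],[0,0,0,0,0,0,4.5]]' 50;  python3 -m crank '[[0,0,0,0,0,0,4.5],[0,0,0,0,0,0,4.5]]' 50
python3 - <<'E'
from h import *
print(manip.get_state()['contact_force'],manip.get_state()['width'],manip.get_state()['position'])
E
```

```text
clock: 3.25
position: [0.4417, 0.2218, 0.0612]
ee_rot: [-0.499, 0.502, -0.498, -0.502]
contact_force: [-1.3, -0.2, 6.4]
width: 0.0513
clock: 3.5
position: [0.4418, 0.2218, 0.0612]
ee_rot: [-0.499, 0.502, -0.498, -0.502]
contact_force: [-0.5, 0.8, 6.6]
width: 0.0515
[-0.47346493  0.79265451  6.64841345] 0.05146858533912654 [0.44175041 0.22175444 0.06120871]
```

```bash
python3 -m crank '[[-1,0,0,0,0,0,4.5],[-2,0,0,0,0,0,4.5],[-3.5,0,0,0,0,0,4.5],[-6,0,0,0,0,0,4.5],[-10,0,0,0,0,0,4.5]]';  python3 -m crank '[[-4,0,0,0,0,0,4.5],[-7,0,0,0,0,0,4.5],[-7,0,0,0,0,0,4.5],[-7,0,0,0,0,0,4.5]]'
python3 - <<'E'
from h import *
grab('side','side3');grab('top','top3');d=load('side3')
cv2.imwrite('pics/side3c.png',cv2.resize(d['color'][130:330,200:360],None,fx=3,fy=3,interpolation=2))
st=np.array([.6771,-.0537,0]);a=np.radians(12.45);ex=np.array([np.cos(a),np.sin(a),0])
for sx,z in((-.20,.145),(-.10,.145)):
    p=st+ex*sx; p[2]=z-.0208; print(p); goal(p,12.45)
E
```

```text
clock: 4.12
position: [0.4398, 0.2211, 0.1605]
ee_rot: [0.497, -0.501, 0.499, 0.502]
contact_force: [0.2, 0.3, -1.3]
width: 0.0512
clock: 4.62
position: [0.4402, 0.2212, 0.2295]
ee_rot: [0.498, -0.502, 0.499, 0.502]
contact_force: [0.0, 0.1, -1.6]
width: 0.0509
[ 0.4818031  -0.09681751  0.1242    ]
sgn 1 shift cm [ 10.48  -3.97 -31.82] turn [-12.02  -0.03  -0.18]
[ 0.57945155 -0.07525876  0.1242    ]
sgn 1 shift cm [ 10.45 -13.75 -29.74] turn [-12.02  -0.03  -0.18]
```

View pics/side3c.png

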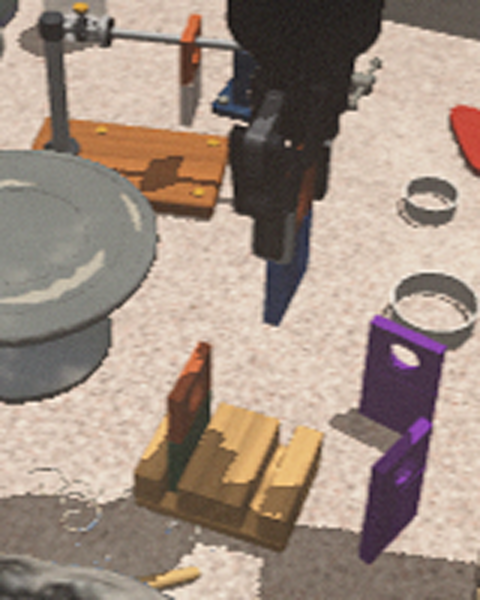

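```bash
python3 -m crank '[[0,-1,-5,-2,0,0,4.5],[0,-2,-11,-5,0,0,4.5],[0,-3,-17,-8,0,0,4.5],[0,-4,-23,-10,0,0,4.5],[0,-4,-28,-12,0,0,4.5]]';  python3 -m crank '[[0,0,-2,0,0,0,4.5],[0,0,-2,0,0,0,4.5],[0,0,-2,0,0,0,4.5]]'
python3 - <<'E'
from h import *
grab('side','side4');grab('top','top4');d=load('side4')
st=np.array([.6771,-.0537,0]);a=np.radians(12.45);ex=np.array([np.cos(a),np.sin(a),0])
p=st+ex*-.20; p[2]=.145-.0208; print(p); goal(p,12.45)
E
```

```text
clock: 5.35
position: [0.4831, -0.0604, 0.2289]
ee_rot: [0.443, -0.551, 0.443, 0.552]
contact_force: [1.0, 0.8, -0.6]
width: 0.0511
clock: 5.72
position: [0.4871, -0.0762, 0.2298]
ee_rot: [0.443, -0.551, 0.442, 0.552]
contact_force: [0.9, 0.3, -0.6]
width: 0.0515
[ 0.4818031  -0.09681751  0.1242    ]
sgn 1 shift cm [10.59  0.98 -1.92] turn [ 0.09  0.06 -0.01]
```

View pics/side4.png

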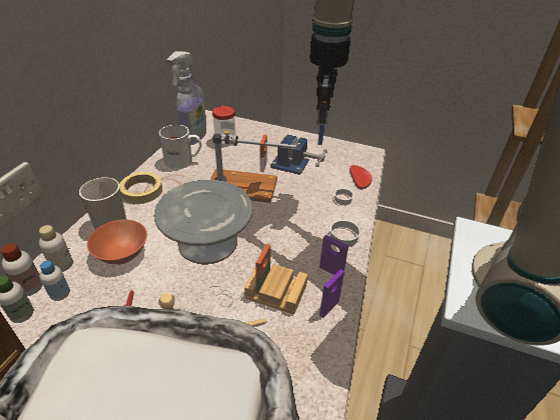

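View pics/top4.png

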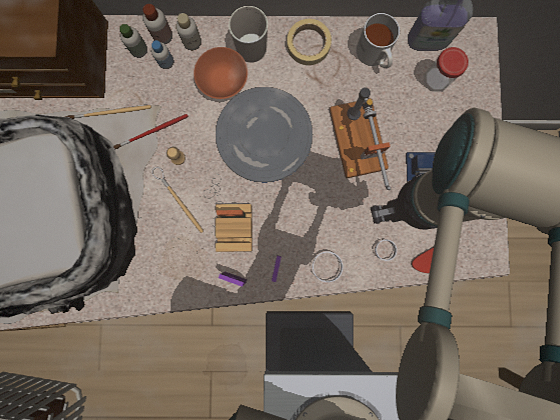

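```bash
python3 -m crank '[[3,1,-2,0,0,0,4.5],[7,1,-2,0,0,0,4.5],[10,1,-2,0,0,0,4.5],[10.5,1,-2,0,0,0,4.5],[10.5,1,-2,0,0,0,4.5]]';  python3 -m crank '[[0,0,0,0,0,0,4.5],[0,0,0,0,0,0,4.5]]'
python3 - <<'E'
from h import *
grab('side','side5');d=load('side5');grab('top','top5')
cv2.imwrite('pics/side5c.png',cv2.resize(d['color'][80:230,180:360],None,fx=4,fy=4,interpolation=2))
st=np.array([.6771,-.0537,0]);a=np.radians(12.45);ex=np.array([np.cos(a),np.sin(a),0])
p=st+ex*-.20; p[2]=.145-.0208; goal(p,12.45)
P=cloud(d);Rz=np.array([[np.cos(a),-np.sin(a)],[np.sin(a),np.cos(a)]]);L=(P[...,:2]-st[:2])@Rz;Z=P[...,2]
hsv=cv2.cvtColor(d['color'],cv2.COLOR_BGR2HSV)
m=(hsv[...,0]<14)&(hsv[...,1]>120)&(hsv[...,2]>50)&(abs(L[...,0]+.2)<.03)&(abs(L[...,1])<.06)
q=np.c_[L[m],Z[m]];print('ter',m.sum(),q.min(0),np.median(q,0),q.max(0)) if m.sum() else 0
m=(hsv[...,0]>100)&(hsv[...,0]<130)&(hsv[...,1]>80)&(abs(L[...,0]+.2)<.03)&(abs(L[...,1])<.06)
q=np.c_[L[m],Z[m]];print('blue',m.sum(),q.min(0),np.median(q,0),q.max(0)) if m.sum() else 0
E
```

```text
clock: 6.45
position: [0.4826, -0.0988, 0.1259]
ee_rot: [-0.443, 0.552, -0.442, -0.551]
contact_force: [-0.6, -0.5, -0.6]
width: 0.0507
clock: 6.7
position: [0.4828, -0.0995, 0.1264]
ee_rot: [-0.443, 0.552, -0.443, -0.55]
contact_force: [-0.4, 1.0, -1.5]
width: 0.0516
sgn 1 shift cm [0.18 0.01 0.28] turn [-0.02 -0.04  0.08]
blue 8 [-0.20234397  0.02301946  0.08131088] [-0.19935863  0.02480969  0.10468703] [-0.1761709   0.05167923  0.46063211]
```

View pics/side5c.png

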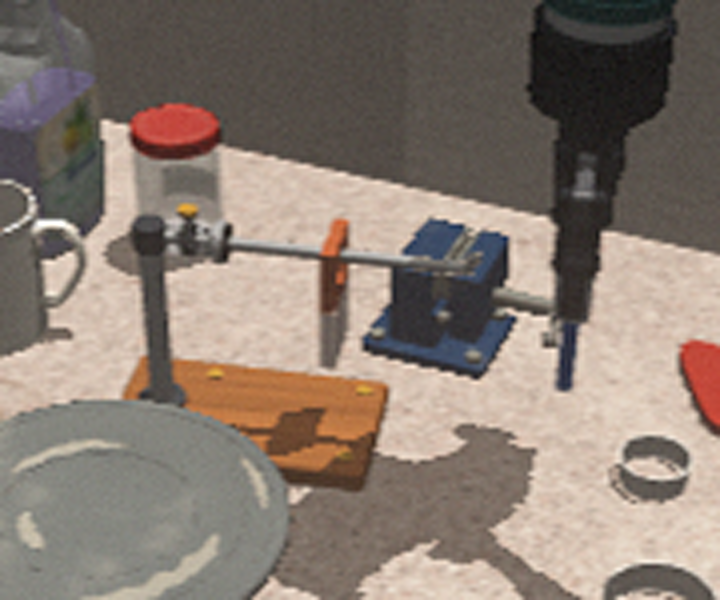

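```bash
python3 -m crank '[[0.2,-1.5,0.3,0,0,0,4.5],[0.2,-3,0.3,0,0,0,4.5],[0.2,-3.5,0.3,0,0,0,4.5],[0.2,-3.5,0.3,0,0,0,4.5],[0.2,-3.5,0.3,0,0,0,4.5]]'
python3 - <<'E'
from h import *
grab('side','side6');d=load('side6');grab('top','top6')
b=load('top6')['color'][100:240,330:470]
cv2.imwrite('pics/side6c.png',np.hstack([cv2.resize(d['color'][100:220,230:350],(400,400),interpolation=2),cv2.resize(b,(400,400),interpolation=2)]))
st=np.array([.6771,-.0537,0]);a=np.radians(12.45);ex=np.array([np.cos(a),np.sin(a),0])
p=st+ex*-.16; p[2]=.1445-.0208; goal(p,12.45)
P=cloud(d);Rz=np.array([[np.cos(a),-np.sin(a)],[np.sin(a),np.cos(a)]]);L=(P[...,:2]-st[:2])@Rz;Z=P[...,2]
hsv=cv2.cvtColor(d['color'],cv2.COLOR_BGR2HSV)
m=(hsv[...,0]>100)&(hsv[...,0]<130)&(hsv[...,1]>80)&(abs(L[...,0]+.165)<.03)&(abs(L[...,1])<.04)
q=np.c_[L[m],Z[m]];print('blue',m.sum(),q.min(0),np.median(q,0),q.max(0)) if m.sum() else 0
E
```

```text
clock: 7.42
position: [0.5152, -0.0889, 0.1231]
ee_rot: [0.443, -0.551, 0.443, 0.552]
contact_force: [-0.0, -0.2, -0.1]
width: 0.0509
sgn 1 shift cm [-0.05 -0.58 -0.05] turn [-0.03  0.02 -0.03]
blue 12 [-0.16955114  0.00104753  0.07798768] [-0.1692468   0.02210148  0.09847399] [-0.16074617  0.02844132  0.11193185]
```

View pics/side6c.png

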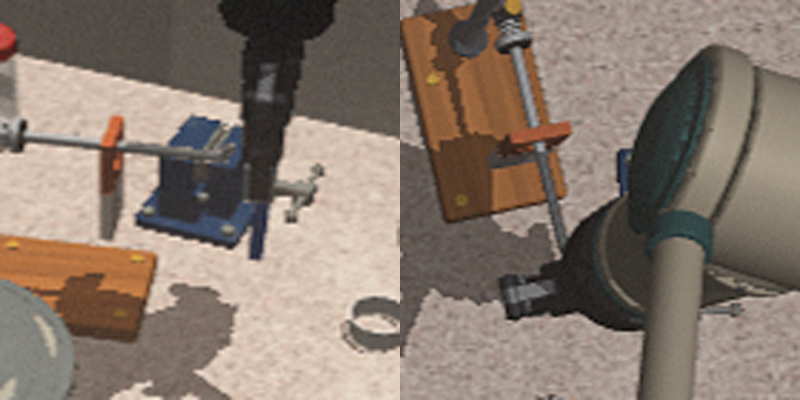

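```bash
python3 -m crank '[[0,-0.6,0,0,0,0,4.5],[0,-1.2,0,0,0,0,4.5],[0,-1.8,0,0,0,0,4.5],[0,-2.2,0,0,0,0,4.5]]'; python3 -m crank '[[0,-0.6,0,0,0,0,4.5],[0,-1.2,0,0,0,0,4.5],[0,-1.8,0,0,0,0,4.5],[0,-2.4,0,0,0,0,4.5]]';  python3 - <<'E'
from h import *
print(manip.get_state()['contact_force'])
grab('side','side7');d=load('side7')
cv2.imwrite('pics/side7c.png',cv2.resize(d['color'][100:220,200:350],(750,600),interpolation=2))
st=np.array([.6771,-.0537,0]);a=np.radians(12.45);ex=np.array([np.cos(a),np.sin(a),0])
p=st+ex*-.11; p[2]=.1445-.0208; goal(p,12.45)
E
```

```text
clock: 8.02
position: [0.5377, -0.0841, 0.1233]
ee_rot: [-0.443, 0.551, -0.443, -0.551]
contact_force: [-0.1, 0.0, -1.1]
width: 0.0514
clock: 8.52
position: [0.5609, -0.0789, 0.1233]
ee_rot: [0.443, -0.551, 0.443, 0.551]
contact_force: [-0.2, 0.5, -0.7]
width: 0.0517
[-0.24935517  0.45945514 -0.74139367]
sgn 1 shift cm [-0.04 -0.79 -0.03] turn [-0.02 -0.01  0.08]
```

View pics/side7c.png

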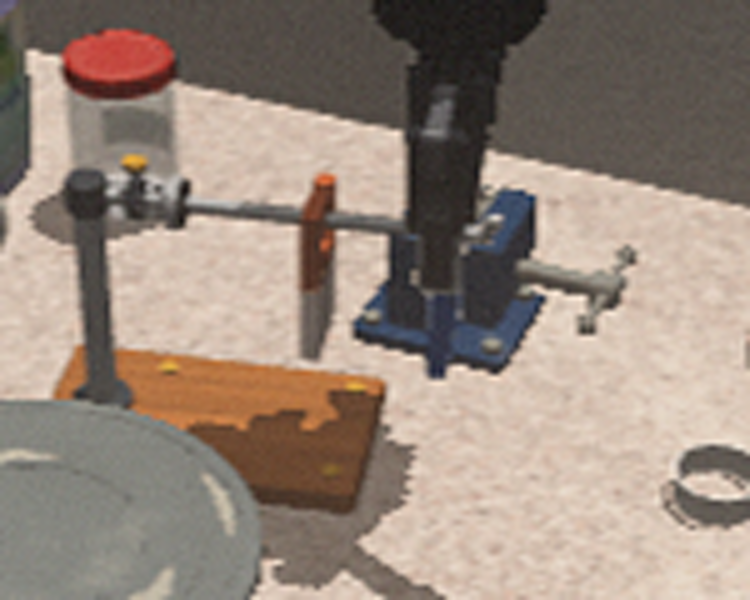

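```bash
python3 -m crank '[[0,-0.8,0,0,0,0,4.5],[0.3,-1.5,0,0,0,0,4.5],[0.6,-1.5,0,0,0,0,4.5],[0.9,-1.5,0,0,0,0,4.5],[0.9,-1.5,0,0,0,0,4.5]]';  python3 - <<'E'
from h import *
s=manip.get_state();print(s['contact_force'],s['position'])
st=np.array([.6771,-.0537,0]);a=np.radians(12.45);ex=np.array([np.cos(a),np.sin(a),0])
p=st+ex*-.08; p[2]=.133-.0208; goal(p,12.45)
E
```

```text
clock: 9.2
position: [0.5746, -0.0757, 0.1139]
ee_rot: [0.443, -0.551, 0.443, 0.552]
contact_force: [0.6, -0.3, -2.1]
width: 0.0512
[ 0.61151303 -0.27545122 -2.05917978] [ 0.57460953 -0.07573956  0.11385075]
sgn 1 shift cm [ 0.16 -2.48 -0.06] turn [-0.03  0.03 -0.06]
```

```bash
python3 -m crank '[[0.15,-0.3,0,0,0,0,4.5],[0.15,-0.3,0,0,0,0,4.5]]';  python3 - <<'E'
from h import *
s=manip.get_state();print(s['contact_force'],s['position'])
st=np.array([.6771,-.0537,0]);a=np.radians(12.45);Rz=np.array([[np.cos(a),-np.sin(a)],[np.sin(a),np.cos(a)]])
for n in('top0','side0'):
    P=cloud(load(n));L=(P[...,:2]-st[:2])@Rz;Z=P[...,2]
    for x in np.arange(-.01,.03,.002):
        m=(L[...,0]>=x)&(L[...,0]<x+.002)&(abs(L[...,1])<.02)&(Z>.11)
        if m.sum():print(n,x.round(4),m.sum(),L[m][:,1].min().round(4),L[m][:,1].max().round(4),Z[m].max().round(4))
E
```

```text
clock: 9.45
position: [0.5783, -0.0752, 0.1128]
ee_rot: [-0.443, 0.551, -0.443, -0.551]
contact_force: [-0.5, -0.3, -1.5]
width: 0.0511
[-0.48775004 -0.28252676 -1.51120681] [ 0.57832488 -0.07517606  0.11279539]
top0 -0.01 5 -0.0051 0.002 0.1437
top0 -0.008 5 -0.0033 0.003 0.1442
top0 -0.006 4 -0.0038 0.0017 0.1418
top0 -0.004 4 -0.004 0.0014 0.1428
top0 -0.002 3 -0.002 0.0009 0.1431
top0 0.0 4 -0.0055 0.0003 0.143
top0 0.002 5 -0.0034 0.0024 0.1415
top0 0.004 3 -0.004 0.0002 0.1443
top0 0.006 29 -0.0127 0.0097 0.1534
top0 0.008 16 -0.0139 0.0104 0.1519
top0 0.01 17 -0.0124 0.0107 0.153
top0 0.012 10 -0.0103 0.0106 0.1532
top0 0.014 3 -0.0004 0.0089 0.15
top0 0.016 8 -0.008 0.0057 0.1495
top0 0.018 5 -0.0009 0.0062 0.1453
top0 0.02 8 -0.008 0.0024 0.1471
top0 0.022 9 -0.0077 0.0065 0.1446
top0 0.024 6 -0.0038 0.0011 0.162
top0 0.026 25 -0.0102 0.007 0.1609
top0 0.028 15 -0.0089 0.0085 0.1619
side0 -0.01 1 0.0059 0.0059 0.1434
side0 -0.008 3 -0.0002 0.0058 0.1423
side0 -0.006 2 -0.0001 0.0024 0.1437
side0 -0.004 3 -0.0006 0.0045 0.1415
side0 -0.002 3 0.0027 0.0044 0.1433
side0 0.0 3 0.0025 0.0051 0.1429
side0 0.002 3 -0.0022 0.0046 0.1439
side0 0.004 2 -0.0033 0.0024 0.1417
side0 0.006 4 -0.001 0.0019 0.1428
side0 0.008 18 -0.0091 0.0115 0.1499
side0 0.01 9 0.0028 0.0153 0.1501
side0 0.012 11 -0.0035 0.014 0.1517
side0 0.014 9 -0.0009 0.014 0.1531
side0 0.016 4 0.0078 0.0122 0.1441
side0 0.018 2 0.0007 0.0023 0.1479
side0 0.02 5 0.0009 0.0078 0.1464
side0 0.022 6 -0.0081 0.0085 0.1458
side0 0.024 6 0.0025 0.0079 0.1482
side0 0.026 2 0.0006 0.0007 0.1604
side0 0.028 15 -0.0011 0.0096 0.154
```

```bash
python3 -m crank '[[0.05,0,0,0,0,0,4.5],[0.05,0,0,0,0,0,4.5]]'; python3 -m crank '[[0.05,0,0,0,0,0,4.5],[0.05,0,0,0,0,0,4.5]]'; python3 -m crank '[[0.05,0,0,0,0,0,4.5],[0.05,0,0,0,0,0,4.5]]'
```

```text
clock: 9.7
position: [0.578, -0.0752, 0.1123]
ee_rot: [0.443, -0.551, 0.443, 0.551]
contact_force: [-1.0, -0.1, -1.1]
width: 0.0514
clock: 9.95
position: [0.578, -0.0751, 0.1117]
ee_rot: [0.443, -0.551, 0.443, 0.551]
contact_force: [-0.2, -0.3, -1.2]
width: 0.0513
clock: 10.2
position: [0.578, -0.0752, 0.1112]
ee_rot: [0.443, -0.551, 0.443, 0.551]
contact_force: [0.2, 0.4, -1.3]
width: 0.0517
```

```bash
python3 -m crank '[[0.05,0,0,0,0,0,4.5],[0.05,0,0,0,0,0,4.5]]'; python3 -m crank '[[0.05,0,0,0,0,0,4.5],[0.05,0,0,0,0,0,4.5]]'; python3 -m crank '[[0.05,0,0,0,0,0,4.5],[0.05,0,0,0,0,0,4.5]]'
```

```text
clock: 10.45
position: [0.5781, -0.0752, 0.111]
ee_rot: [-0.443, 0.551, -0.443, -0.551]
contact_force: [-0.5, -0.1, 1.3]
width: 0.0516
clock: 10.7
position: [0.5782, -0.0752, 0.1109]
ee_rot: [-0.443, 0.551, -0.443, -0.551]
contact_force: [-1.7, 0.5, 5.2]
width: 0.0513
clock: 10.95
position: [0.5782, -0.0752, 0.1108]
ee_rot: [-0.443, 0.552, -0.443, -0.551]
contact_force: [-2.8, 0.6, 8.4]
width: 0.0512
```

```bash
python3 -m crank '[[-0.2,0,0,0,0,0,4.5],[-0.2,-0.7,0,0,0,0,4.5],[-0.2,-1.5,0,0,0,0,4.5],[-0.2,-2.3,0,0,0,0,4.5],[-0.2,-3,0,0,0,0,4.5]]';  python3 -m crank '[[0,-0.3,0,0,0,0,4.5],[0,-0.6,0,0,0,0,4.5],[0,-0.9,0,0,0,0,4.5],[0,-1.2,0,0,0,0,4.5],[0,-1.5,0,0,0,0,4.5]]'; python3 -m crank '[[0,-0.4,0,0,0,0,4.5],[0,-0.8,0,0,0,0,4.5],[0,-1.2,0,0,0,0,4.5],[0,-1.6,0,0,0,0,4.5],[0,-2,0,0,0,0,4.5]]';python3 - <<'E'
from h import *
s=manip.get_state();print(s['contact_force'],s['position'])
d=grab('side','side8')
cv2.imwrite('pics/side8c.png',cv2.resize(d['color'][90:210,190:340],(750,600),interpolation=2))
st=np.array([.6771,-.0537,0]);a=np.radians(12.45);ex=np.array([np.cos(a),np.sin(a),0])
p=st+ex*-.0055; p[2]=.133-.0208; goal(p,12.45)
E
```

```text
clock: 11.58
position: [0.6081, -0.0685, 0.1115]
ee_rot: [0.443, -0.551, 0.443, 0.551]
contact_force: [0.1, 0.1, -0.9]
width: 0.0514
clock: 12.2
position: [0.6221, -0.0655, 0.1118]
ee_rot: [0.443, -0.551, 0.443, 0.551]
contact_force: [-0.6, 0.7, -2.0]
width: 0.052
clock: 12.82
position: [0.6418, -0.0611, 0.1118]
ee_rot: [0.443, -0.551, 0.443, 0.551]
contact_force: [-0.9, 0.2, -1.1]
width: 0.0513
[-0.87162542  0.15974915 -1.07346318] [ 0.64181675 -0.06113003  0.11181136]
sgn 1 shift cm [-0.04 -2.99 -0.03] turn [-0.02 -0.    0.05]
```

View pics/side8c.png

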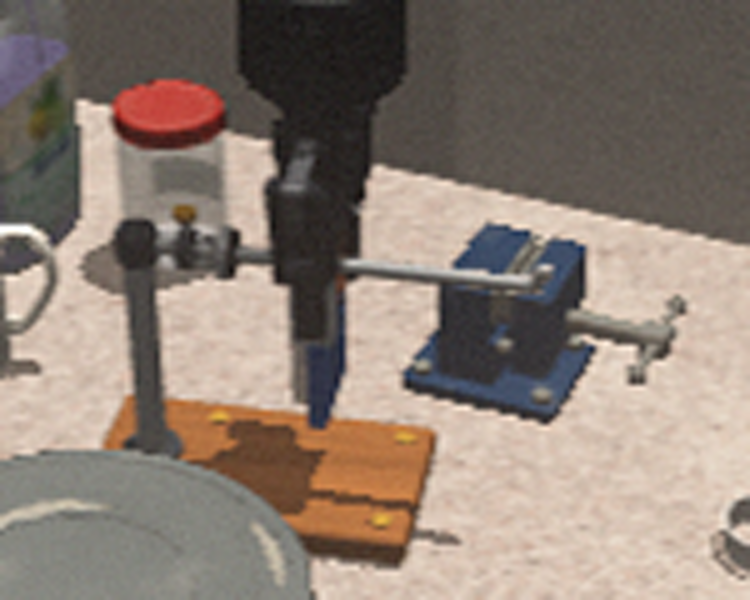

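```bash
python3 -m crank '[[0,-0.4,0,0,0,0,4.5],[0,-0.8,0,0,0,0,4.5],[0,-1.2,0,0,0,0,4.5],[0,-1.6,0,0,0,0,4.5],[0,-2,0,0,0,0,4.5]]';for i in 1 2; do python3 - <<'E'
from h import *
s=manip.get_state();F=s['contact_force'];print('along',F[0]*.9765+F[1]*.2156)
E
python3 -m crank '[[0,-0.1,0,0,0,0,4.5],[0,-0.2,0,0,0,0,4.5],[0,-0.2,0,0,0,0,4.5]]';done
```

```text
clock: 13.5
position: [0.6613, -0.0568, 0.1118]
ee_rot: [0.443, -0.551, 0.443, 0.551]
contact_force: [-0.3, -0.6, 0.0]
width: 0.0515
along -0.4384679963383503
clock: 13.88
position: [0.6631, -0.0564, 0.1118]
ee_rot: [-0.443, 0.551, -0.443, -0.551]
contact_force: [-0.5, -0.3, -1.0]
width: 0.051
along -0.5265823670797707
clock: 14.25
position: [0.6652, -0.056, 0.1118]
ee_rot: [-0.443, 0.551, -0.443, -0.551]
contact_force: [-0.2, 0.7, -1.8]
width: 0.0513
```

```bash
python3 -m crank '[[0,-0.1,0,0,0,0,4.5],[0,-0.2,0,0,0,0,4.5],[0,-0.2,0,0,0,0,4.5]]'; python3 -m crank '[[0,-0.1,0,0,0,0,4.5],[0,-0.1,0,0,0,0,4.5]]'; python3 -m crank '[[0,-0.1,0,0,0,0,4.5],[0,-0.1,0,0,0,0,4.5]]'
```

```text
clock: 14.62
position: [0.6671, -0.0555, 0.1118]
ee_rot: [-0.443, 0.551, -0.443, -0.551]
contact_force: [0.1, 0.4, -1.6]
width: 0.0514
clock: 14.88
position: [0.668, -0.0553, 0.1118]
ee_rot: [-0.443, 0.551, -0.443, -0.551]
contact_force: [-0.3, 0.5, -1.4]
width: 0.0512
clock: 15.12
position: [0.669, -0.0551, 0.1118]
ee_rot: [-0.443, 0.551, -0.443, -0.551]
contact_force: [-0.1, -0.2, -0.6]
width: 0.0514
```

```bash
python3 -m crank '[[0,-0.1,0,0,0,0,4.5],[0,-0.1,0,0,0,0,4.5]]'
```

```text
clock: 15.38
position: [0.67, -0.0549, 0.1118]
ee_rot: [-0.443, 0.551, -0.443, -0.551]
contact_force: [0.3, -0.0, -0.4]
width: 0.0513
```

```bash
python3 -m crank '[[0,-0.1,0,0,0,0,4.5],[0,-0.1,0,0,0,0,4.5]]'
```

```text
clock: 15.62
position: [0.671, -0.0547, 0.1118]
ee_rot: [-0.443, 0.551, -0.443, -0.551]
contact_force: [-0.4, -0.5, -0.9]
width: 0.0512
```

```bash
python3 -m crank '[[0,-0.1,0,0,0,0,4.5],[0,-0.1,0,0,0,0,4.5]]'
```

```text
clock: 15.88
position: [0.6714, -0.0546, 0.1118]
ee_rot: [0.443, -0.551, 0.443, 0.551]
contact_force: [-1.2, -0.3, -0.0]
width: 0.0511
```

```bash
python3 -m crank '[[0,-0.1,0,0,0,0,4.5],[0,-0.1,0,0,0,0,4.5]]'
```

```text
clock: 16.12
position: [0.672, -0.0545, 0.1117]
ee_rot: [0.443, -0.551, 0.443, 0.552]
contact_force: [-4.5, -1.1, 1.4]
width: 0.0517
```

```bash
python3 -m crank '[[0,-0.04,0,0,0,0,4.5],[0,-0.04,0,0,0,0,4.5],[0,-0.04,0,0,0,0,4.5]]'; python3 -m crank '[[0,0,0,0,0,0,4.5],[0,0,0,0,0,0,4.5]]'
```

```text
clock: 16.5
position: [0.6723, -0.0544, 0.1117]
ee_rot: [0.442, -0.551, 0.443, 0.552]
contact_force: [-4.9, -0.9, 1.2]
width: 0.0511
clock: 16.75
position: [0.6723, -0.0544, 0.1117]
ee_rot: [0.442, -0.551, 0.443, 0.552]
contact_force: [-5.5, -1.2, 1.5]
width: 0.0513
```

```bash
python3 -m crank '[[0,0.1,0,0,0,0,4.5],[0,0.2,0,0,0,0,4.5],[0,0.3,0,0,0,0,4.5],[0.06,0.3,0,0,0,0,4.5],[0.06,0.3,0,0,0,0,4.5]]'
python3 - <<'E'
from h import *
s=manip.get_state();print(s['contact_force'],s['position'])
d=grab('side','side9')
cv2.imwrite('pics/side9c.png',cv2.resize(d['color'][90:210,190:340],(750,600),interpolation=2))
E
```

```text
clock: 17.38
position: [0.6708, -0.0547, 0.1112]
ee_rot: [-0.443, 0.551, -0.443, -0.551]
contact_force: [0.2, 1.0, -0.8]
width: 0.0512
[ 0.1941925   1.04260524 -0.79290688] [ 0.67083224 -0.05472025  0.11119255]
```

View pics/side9c.png

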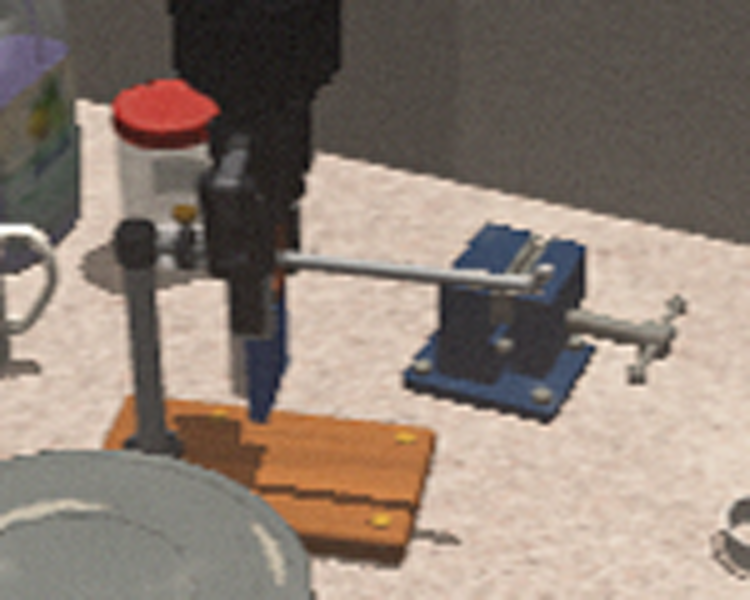

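```bash
python3 -m crank '[[0,0,0,0,0,0,5.1],[0,0,0,0,0,0,5.2],[0,0,0,0,0,0,5.3],[0,0,0,0,0,0,5.4],[0,0,0,0,0,0,5.6]]' 20; python3 -m crank '[[0,0,0,0,0,0,5.9],[0,0,0,0,0,0,6.4],[0,0,0,0,0,0,7],[0,0,0,0,0,0,7.6],[0,0,0,0,0,0,7.6]]'
python3 - <<'E'
from h import *
d=grab('side','side10')
cv2.imwrite('pics/side10c.png',cv2.resize(d['color'][90:210,190:340],(750,600),interpolation=2))
E
```

```text
clock: 18.05
position: [0.6704, -0.0548, 0.1114]
ee_rot: [-0.443, 0.551, -0.443, -0.551]
contact_force: [-0.2, 0.4, -0.2]
width: 0.0562
clock: 18.68
position: [0.6703, -0.0548, 0.1112]
ee_rot: [-0.443, 0.551, -0.443, -0.551]
contact_force: [0.1, 0.3, 0.1]
width: 0.0758
```

View pics/side10c.png

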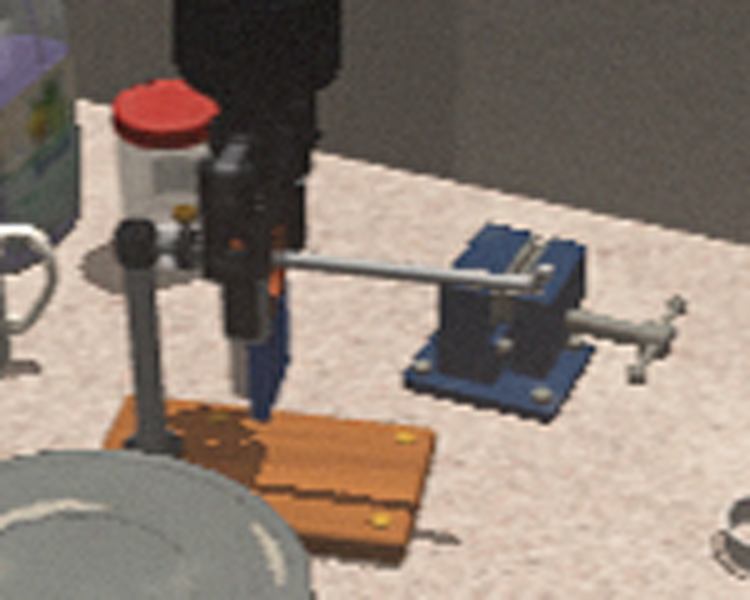

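```bash
python3 -m crank '[[-0.5,0,0,0,0,0,7.6],[-1.5,0,0,0,0,0,7.6],[-3,0,0,0,0,0,7.6],[-5,0,0,0,0,0,7.6],[-8,0,0,0,0,0,7.6]]'; python3 -m crank '[[-3,4,0,0,0,0,7.6],[-5,9,0,0,0,0,7.6],[-5,14,0,0,0,0,7.6],[-5,18,0,0,0,0,7.6],[-5,22,0,0,0,0,7.6]]'; python3 -m crank '[[0,0,0,0,0,0,7.6],[0,0,0,0,0,0,7.6],[0,0,0,0,0,0,7.6]]'
python3 - <<'E'
from h import *
d=grab('side','side11');t=grab('top','top11')
cv2.imwrite('pics/side11c.png',np.hstack([cv2.resize(d['color'][110:210,190:290],(400,400),interpolation=2),cv2.resize(t['color'][80:200,320:440],(400,400),interpolation=2)]))
st=np.array([.6771,-.0537,0]);a=np.radians(12.45);Rz=np.array([[np.cos(a),-np.sin(a)],[np.sin(a),np.cos(a)]])
for n,d in(('side',d),('top',t)):
    P=cloud(d);L=(P[...,:2]-st[:2])@Rz;Z=P[...,2];hsv=cv2.cvtColor(d['color'],cv2.COLOR_BGR2HSV)
    ter=(hsv[...,0]<14)&(hsv[...,1]>120)&(abs(L[...,1])<.04)&(abs(L[...,0])<.06)&(Z>.143)&(Z<.16)
    q=np.c_[L[ter],Z[ter]]
    for x in np.arange(-.03,.02,.002):
        k=(q[:,0]>=x)&(q[:,0]<x+.002)
        if k.sum():print(n,x.round(3),k.sum(),q[k,1].min().round(4),q[k,1].max().round(4),q[k,2].mean().round(4))
    np.save('pics/L_'+n,L)
E
```

```text
clock: 19.35
position: [0.67, -0.0548, 0.1923]
ee_rot: [0.443, -0.551, 0.443, 0.551]
contact_force: [0.2, 0.4, 0.7]
width: 0.0761
clock: 19.98
position: [0.4543, -0.1025, 0.2427]
ee_rot: [-0.443, 0.552, -0.443, -0.55]
contact_force: [0.2, -0.2, -0.2]
width: 0.0762
clock: 20.35
position: [0.4566, -0.1022, 0.2416]
ee_rot: [-0.443, 0.552, -0.443, -0.551]
contact_force: [0.1, 0.2, -0.9]
width: 0.0763
side -0.012 9 -0.0111 0.0218 0.148
side -0.01 19 -0.0275 0.0282 0.1491
side -0.008 13 -0.0162 0.0249 0.1499
side -0.006 8 -0.0213 0.0262 0.1499
side -0.004 13 -0.0223 0.0245 0.1505
side -0.002 6 -0.0089 0.0264 0.1503
side 0.0 12 -0.0172 0.0233 0.1495
side 0.002 9 -0.0219 0.0225 0.1506
side 0.004 12 -0.0206 0.0218 0.1501
side 0.006 6 -0.0199 0.0208 0.151
side 0.008 1 0.0012 0.0012 0.1494
top -0.014 13 -0.0199 0.0203 0.1502
top -0.012 27 -0.0245 0.0235 0.1498
top -0.01 30 -0.0244 0.0247 0.1503
top -0.008 26 -0.0249 0.0251 0.1507
top -0.006 27 -0.0242 0.0247 0.1506
top -0.004 18 -0.0203 0.0219 0.1502
top -0.002 23 -0.0165 0.0192 0.1497
top 0.0 21 -0.0216 0.0189 0.15
top 0.002 23 -0.0195 0.0194 0.1502
top 0.004 22 -0.0198 0.0193 0.1502
top 0.006 10 -0.0211 0.0179 0.1495
```

View pics/side11c.png

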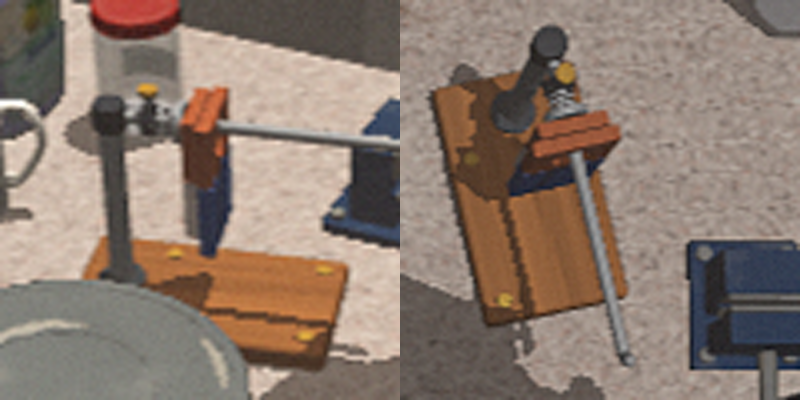

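View pics/side11.png

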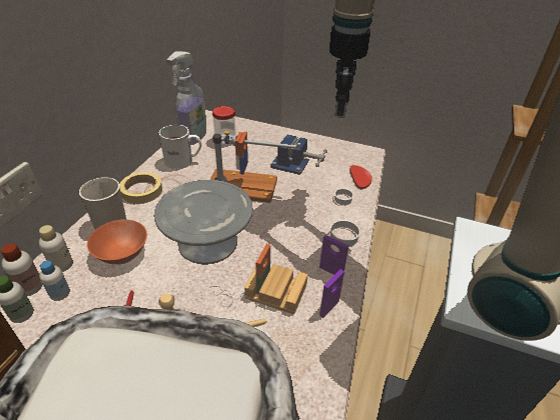

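```bash
python3 -c "
from rig import manip
print(manip.sign_off())"
```

```text
the job is handed in; nothing more can be done
None
```

The blue tile is hanging on the hook in front of the white one, and I handed the job in at about 20.5 s; no verdict came back.

- **Hanging:** I gripped the tile by its side edges level with the hole, passed the hole over the tip without any noticeable contact, and lowered it until it just touched the rod. That light touch on the rod read about 9 to 10 N, against the 25 N limit. I then raised it about 1 mm.
- **Push:** I pushed both tiles back until the collar gave. The wrist read about 5 to 5.5 N along the rod for roughly 0.6 s. This is a wrist reading with up to about 1 N of noise, not a direct measure of the force between the tiles. I then backed off to about zero force, let go and lifted clear.
- **Final check:** In both cameras the two tiles hang upright and square to the rod, nearly touching, with their middle planes about 10 mm apart. They are behind the tip and against the collar. The green tile, the two ring cutters and the stamp look unmoved; I judged that by eye and did not measure it.
- **Disagreement:** The two cameras differed by 2 to 3 mm sideways, slightly more than the stated calibration, so I used the average. No check failed.

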